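Slide a carton down the sloped feed tray

ROBOT

A 6-joint arm with a two-finger parallel gripper is mounted at the origin on a cart in front of the work surface, level with it; the furniture and walls round the work are solid. World frame = base frame: x ahead of the robot, y to its left, z up, the work surface at z = 0. Lengths are in m, angles in rad, forces in N, time in s.
With the tool pointing down it reaches from about 0.25 to 0.8 m from the base axis. Payload 8.5 kg.
Tool frame: the origin (TCP) lies midway between the tips of the shut fingers; the grasp point (between the pads) lies 19 mm behind it (robot.tcp_to_grasp is the distance from the TCP to the grasp point, in m); z points along the fingers, y is the line along which they close (so a half turn about z gives the same grasp; the last joint's range is limited). The gripper opens to 85 mm and grips with 20 to 120 N. Pads are 22 mm wide; open, the fingers measure 114 mm over their backs; the gripper's body (76 mm by 85 mm) begins 54 mm behind the grasp point. The pads swing forward as they close: fully open they stand 13 mm farther back than shut.
Start: joints at [1.235, 0.238, -0.013, 1.319, 0, 1.571], TCP at [0.173, 0.496, 0.206] pointing down, gripper open.
Joint ranges: [-2.66, 2.66], [-1.03, 1.9], [-1.14, 1.46], [-1.82, 2.27], [-1.45, 1.34], [-3.14, 3.14]. Speed limits (rad/s): [2.22, 2.22, 2.79, 3.14, 3.14, 3.14].

INTERFACE

Orientations are given as a rotation vector (axis times angle).
In Python, from workcell import readout, viewer, order, robot gives the robot as it stands.
- The arm moves only by the tool step_arm, never from a script. Its argument "targets" is a list of rows, each a list of 5 numbers: the closure, from 0 (fully open) to 1 (shut), then the shift along the tool's x, y, z in m, then the turn about the tool's z in degrees. In form: [[hand, dx, dy, dz, turn], ...]. A call has 1 to 5 rows; each row shifts and turns the commanded pose from where the row before left it, along the tool's axes as they then stand; what a row does not reach is not made up. A row lasts 1/12 s, in which the tool goes at most 41.7 mm and 7.16 degrees, less where a joint would pass 70% of its speed; a pose out of reach is approached as far as the arm can. A call with a gripper value outside its range is refused whole. The fingers move at their own pace and stop on an object; "squeeze" is the grip in N (left out, the last holds). Time passes only in rows, so rows that do not move let the fingers close. It gives the time, the measured TCP pose, the force, the opening and the grip force at its end, in the units of the state.
- readout.sense(): the state, without advancing time (a new reading comes with each control period).
- viewer.camera(name): name is "scene" or "top"; returns a dict with "pixels" (384x512x3 uint8, red, green, blue), "fx", "fy", "cx", "cy" (pixels), "cam_to_world" (4x4, takes a point from camera to world coordinates). Camera axes: x right, y down, z forward; pixel columns grow to the right and rows downward; lengths in m; the calibration is good to about 2 mm. A picture is of the moment at which its call begins. There is no depth.
- order.close_job(): hands the job in; it is judged then, once.
The state is a dict: "time": time; "q": joint angles; "qd": joint speeds; "effort": joint torques, N m; "ee_pos": TCP position; "tool_rot": TCP orientation; "contact_force": force on the tool from outside, world axes, zero at the start; "torque": the same for the moment, N m; "width": opening from 0.0 (shut) to 1.0 (fully open); "grip_force": force on a finger pad.
Only numpy, scipy, OpenCV 4.12 (cv2) and the standard library are available. Lean on these libraries where they do the work, as an engineer would, in place of code of your own. Each camera call takes 0.05 s, during which the arm holds its last target. There are 200 camera calls.

TASK

Load the sloped tray: pick up the slim carton (the flatter of the two white cartons), lay it flat across the high end of the tray and let go of it there. Then push it down the slope along the tray's floor until its long side rests squarely against the back stop at the low end. Leave the thick carton where it is.

Things in the scene. Friction and masses are not known exactly. Their poses are not given: they have to be found in the camera images.
- slim_center (a point): The slim white carton with blue print, 58 x 124 x 26 mm, 0.10 to 0.20 kg, lying flat on the desk. The point is its centre (13 mm above its underside); x along its 58 mm width (grasp across this), y along its 124 mm length, z up. It does not slide down the tray by itself: it stays where laid until pushed with 0.3 to 2 N.
- thick_center (a point): The thick white carton with blue print, 64 x 135 x 78 mm, 0.25 kg, standing loose on the desk near the slim one: a bystander to leave alone. The point is its centre (39 mm above the desk); x along the 64 mm width, y along the 135 mm length, z up.
- chute: Fixed grey sheet-metal tray on a dark wire stand, sloping 12 degrees (0.21 rad) down away from the robot. Origin: centre of its floor's upper face, 43 mm above the desk. x runs down the slope, y across it to the left, z square to the floor. Floor: 280 mm long, x = -140 mm (high end, open) to +140 mm; 154 mm clear between the side walls, which rise 20 mm above the floor.
- stop (a point): Middle of the foot of the back stop's face, at the low end of the tray (x = +136 mm, y = 0, z = 0 in the tray's frame; same axes). The stop is a plain upright plate 160 mm wide, rising 35 mm above the floor. With the carton laid across the tray (15 mm to spare at each end) and fully home, its centre is 29 mm uphill of this point and 13 mm off the floor.
Things that resemble listed ones, but are neither listed nor needed, are in the scene too. Leave any red look-alike of the part that bears slim_center alone.

How it is judged:
By the outcome, as a careful person would: the job done as asked, in the order asked, and still so for the second after the job is handed in, with the robot touching nothing.
It also fails if it takes over 51 s, if anything falls off the work surface, if the arm or the gripper's body presses on something with over 40 N, if the wrist force passes 120 N, or if a joint passes its speed limit or range.

## Working session

There is one attempt and no reset: what is moved stays moved. The work goes in short steps, Python scripts to look and compute and a tool call to move; the robot and the scene stay as the last step left them, time stands still between calls to the robot, and variables do not carry over. Pictures are saved under pics/ and viewed, at most 10 in all, crops included, and the job is handed in when it is done.

Besides the shell and the picture viewer there is one more tool, called after ">>>" as name([rows], argument=value, ...), one row to a line, values as JSON. step_arm: Moves the arm, as the interface text tells. Its arguments: {"type":"object","properties":{"targets":{"type":"array","items":{"type":"array","items":{"type":"number"}}},"squeeze":{"type":"number"}},"required":["targets"]}

```bash
mkdir -p pics; ls
cat > h.py <<'E'
import numpy as np, cv2
from workcell import readout, viewer, order, robot
def shot(n,f=None):
    c=viewer.camera(n)
    if f: cv2.imwrite('pics/'+f,c['pixels'][:,:,::-1])
    return c
def ray(c,u,v,z):
    M=np.array(c['cam_to_world']); d=M[:3,:3]@np.array([(u-c['cx'])/c['fx'],(v-c['cy'])/c['fy'],1]); o=M[:3,3]
    return o+d*(z-o[2])/d[2]
def proj(c,p):
    M=np.linalg.inv(np.array(c['cam_to_world'])); q=M[:3,:3]@np.array(p)+M[:3,3]
    return np.array([c['fx']*q[0]/q[2]+c['cx'],c['fy']*q[1]/q[2]+c['cy']])
E
python3 - <<'E'
from h import *
a=shot('top');b=shot('scene')
for n,c in(('top',a),('scene',b)):
    cv2.imwrite(f'pics/{n}0.png',c['pixels'][:,:,::-1]); print(n,c['fx'],np.round(c['cam_to_world'],3))
    np.save(n+'0.npy',c,allow_pickle=True)
print(readout.sense())
E
```

```text
pics
top 411.8289177550104 [[ 0.004 -0.99   0.142  0.411]
 [-1.    -0.002  0.013 -0.106]
 [-0.013 -0.142 -0.99   1.087]
 [ 0.     0.     0.     1.   ]]
scene 392.8435193462828 [[-0.896 -0.305  0.321  0.275]
 [-0.443  0.632 -0.636  0.44 ]
 [-0.009 -0.712 -0.702  0.678]
 [ 0.     0.     0.     1.   ]]
{'time': 0.1, 'q': array([ 1.23496886e+00,  2.38724908e-01, -1.41596919e-02,  1.31920528e+00,
       -1.92375111e-05,  1.57079657e+00]), 'qd': array([ 3.13102549e-04, -1.17457718e-03,  9.08694064e-05,  8.11843415e-05,
       -1.52430723e-03, -2.50590858e-04]), 'effort': array([-4.65436988e-04, -5.39720535e+01,  3.46996951e+01,  1.34383264e-02,
       -6.53822622e-05, -1.13375272e-06]), 'ee_pos': array([0.17288716, 0.49528959, 0.20584377]), 'tool_rot': array([-5.25008439e-01, -3.09721284e+00,  2.00825434e-03]), 'contact_force': array([-0.6598282 , -1.01732561, -0.67167413]), 'torque': array([-0.02347014,  0.00567247,  0.05401887]), 'grip_force': 0.0, 'width': 1.0026318849699272}
```

View pics/top0.png

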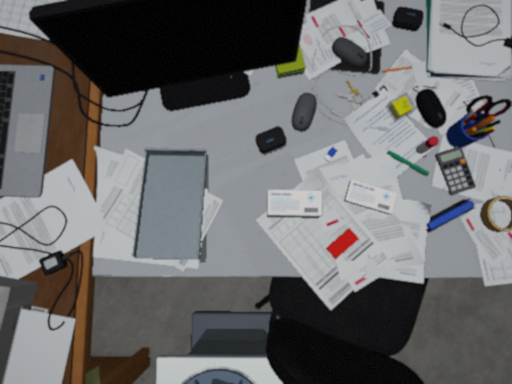

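View pics/scene0.png

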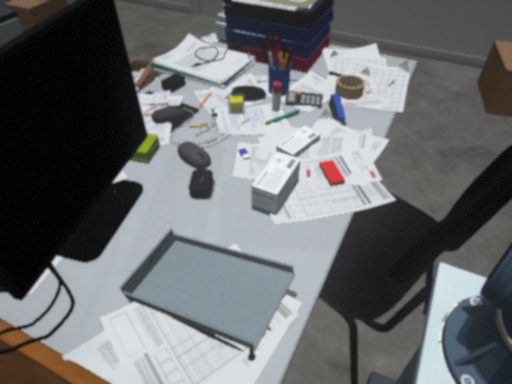

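Top view: the tray is at (172,205), with its high end at the bottom (row 258) and its low end at row 150. White cartons are at (294,203) and (371,196).

Candidates for the slim carton:
- Top (294,203) / scene (276,183): tall in the scene view, so this is the thick carton.
- Top (371,196) / scene (298,141): low and white with blue print, so this is the slim carton.
- Top (342,242): the red look-alike.
- Top (332,153): a flat blue-and-white card.

I choose (371,196) and will check it in a crop.

Run:
```python
from h import *
a=np.load('top0.npy',allow_pickle=True).item();b=np.load('scene0.npy',allow_pickle=True).item()
A=a['pixels'][:,:,::-1];B=b['pixels'][:,:,::-1]
c1=cv2.resize(A[165:230,250:410],None,fx=5,fy=5,interpolation=cv2.INTER_CUBIC)[:, :800]
c2=cv2.resize(B[115:220,240:360],None,fx=2.5,fy=2.5,interpolation=cv2.INTER_CUBIC)
c3=cv2.resize(A[140:270,125:220],None,fx=2,fy=2,interpolation=cv2.INTER_CUBIC)
out=np.zeros((600,800,3),np.uint8);out[:325]=c1;out[325:325+c2.shape[0],:c2.shape[1]]=c2[:275];out[330:330+260,400:590]=c3
cv2.imwrite('pics/crop1.png',out)
for z,(u,v) in [(.026,(371,196)),(.078,(294,203)),(.043,(172,205)),(.0,(342,242))]: print(u,v,ray(a,u,v,z).round(3))
```

```text
371 196 [ 0.557 -0.39   0.026]
294 203 [ 0.532 -0.186  0.078]
172 205 [0.53  0.123 0.043]
342 242 [ 0.439 -0.317  0.   ]
```

View pics/crop1.png

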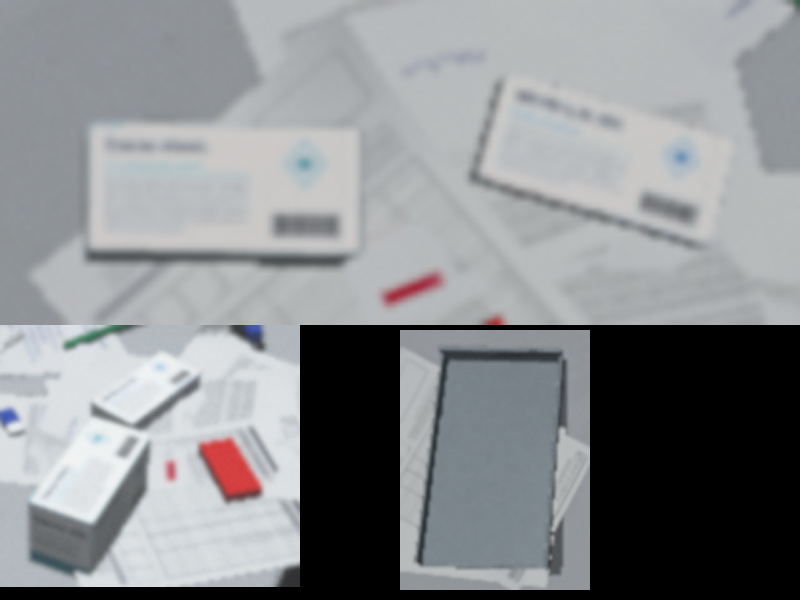

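The crop confirms it: the slim carton is low with its top at crop (605,160), the thick one is tall, and the red one stands apart. The tray floor shows clearly, with the stop's foot at about top row 155 and the high edge at about row 258.

```bash
cat >> h.py <<'E'
from scipy.spatial.transform import Rotation as R
def beige(c):
    p=c['pixels'].astype(int); m=((p[...,0]-p[...,2]>-2)&(p.min(2)>150)).astype(np.uint8); return m
E
python3 - <<'E'
from h import *
a=np.load('top0.npy',allow_pickle=True).item()
p=a['pixels'].astype(int); print(p[190,365],p[200,320],p[210,400],p[200,172],p[262,172],p[180,230])
m=(((p[...,0]-p[...,2])>p[200,400,0]-p[200,400,2]+3)&(p.min(2)>150)).astype(np.uint8)
m[:, :330]=0;m[:,410:]=0;m[:170]=0;m[225:]=0
cs,_=cv2.findContours(m,0,1);k=max(cs,key=cv2.contourArea);r=cv2.minAreaRect(k);print('mask rect',r)
for P in ([(351,180.6),(396.6,192.6),(391.6,213.6),(345,201)],cv2.boxPoints(r)):
    w=np.array([ray(a,*q,.026) for q in P]);print(w.round(3),w.mean(0).round(4),np.linalg.norm(np.diff(w,axis=0),axis=1).round(3))
# tray
n0=None
def trayray(u,v,yaw,o,off=0):
    Rm=R.from_euler('ZY',[yaw,np.radians(12)]).as_matrix();n=Rm[:,2]
    C=ray(a,u,v,0);O=np.array(a['cam_to_world'])[:3,3];d=C-O
    X=O+d*(((o+n*off-O)@n)/(d@n));return Rm.T@(X-o),X
o=np.array([.53,.123,.043]);yaw=0
for it in range(6):
    f=lambda u,v,off:trayray(u,v,yaw,o,off)
    ll,hl=f(148,155,0),f(137,258,0);lr,hr=f(205.5,154,.02),f(199,259,.02)
    lm=f(176,155,0);hm=f(168,258.5,0)
    d=ll[1]-hl[1];yl=np.arctan2(d[1],d[0]);d=lr[1]-hr[1];yr=np.arctan2(d[1],d[0])
    print('yaw',yl,yr,'L',ll[0].round(3),hl[0].round(3),'R',lr[0].round(3),hr[0].round(3),lm[0].round(3),hm[0].round(3),o.round(4))
    yaw=(yl+yr)/2
    Rm=R.from_euler('ZY',[yaw,np.radians(12)]).as_matrix()
    dx=((lm[0][0]-.136)+(hm[0][0]+.14))/2; dy=(ll[0][1]+hl[0][1]+lr[0][1]+hr[0][1])/4
    o=o+Rm@[dx,dy,0];o[2]=.043
E
```

```text
[189 195 198] [201 199 198] [183 186 185] [122 132 140] [182 185 187] [146 150 154]
mask rect ((371.056640625, 196.3018798828125), (46.97731018066406, 20.604084014892578), 15.945395469665527)
[[ 0.597 -0.339  0.026]
 [ 0.566 -0.456  0.026]
 [ 0.511 -0.441  0.026]
 [ 0.544 -0.322  0.026]] [ 0.5546 -0.3898  0.026 ] [0.121 0.057 0.123]
[[ 0.547 -0.324  0.026]
 [ 0.599 -0.34   0.026]
 [ 0.565 -0.456  0.026]
 [ 0.514 -0.439  0.026]] [ 0.5563 -0.3898  0.026 ] [0.055 0.121 0.054]
yaw 0.0003441033624238316 -0.007194505985664716 L [ 0.141  0.075 -0.   ] [-0.137  0.075 -0.   ] R [ 0.135 -0.082  0.02 ] [-0.142 -0.08   0.02 ] [ 0.141 -0.     0.   ] [-0.138 -0.001  0.   ] [0.53  0.123 0.043]
yaw 0.0003436562142912539 -0.007193909917289664 L [ 0.137  0.078 -0.   ] [-0.141  0.077 -0.   ] R [ 0.131 -0.079  0.02 ] [-0.146 -0.078  0.02 ] [ 0.137  0.003 -0.   ] [-0.141  0.001  0.   ] [0.5337 0.12   0.043 ]
yaw 0.0003436562321038648 -0.007193909926198045 L [ 0.137  0.079 -0.   ] [-0.141  0.077 -0.   ] R [ 0.131 -0.078  0.02 ] [-0.146 -0.077  0.02 ] [0.137 0.003 0.   ] [-0.141  0.001 -0.   ] [0.5337 0.1198 0.043 ]
yaw 0.00034365623210485505 -0.007193909926198528 L [ 0.137  0.078 -0.   ] [-0.141  0.077 -0.   ] R [ 0.131 -0.078  0.02 ] [-0.146 -0.077  0.02 ] [ 0.137  0.003 -0.   ] [-0.141  0.001 -0.   ] [0.5337 0.1198 0.043 ]
yaw 0.00034365623210454513 -0.007193909926198459 L [0.137 0.078 0.   ] [-0.141  0.077 -0.   ] R [ 0.131 -0.078  0.02 ] [-0.146 -0.077  0.02 ] [ 0.137  0.003 -0.   ] [-0.141  0.001 -0.   ] [0.5337 0.1198 0.043 ]
yaw 0.00034365623210478945 -0.007193909926198485 L [ 0.137  0.078 -0.   ] [-0.141  0.077  0.   ] R [ 0.131 -0.078  0.02 ] [-0.146 -0.077  0.02 ] [0.137 0.003 0.   ] [-0.141  0.001 -0.   ] [0.5337 0.1198 0.043 ]
```

Estimates: slim carton at (0.555, -0.390), yaw about -16°; tray origin at (0.533, 0.120), yaw about 0. First I turn the tool to yaw 0, so tool x is world y and tool y is world x. Then I cross over to the slim carton.

>>> step_arm([
  [0,0,0,0,7.07],
  [0,0,0,0,7.07],
  [0,0,0,0,7.07],
  [0,0,0,0,7.07],
  [0,0,0,0,7.07],
])

```text
time: 0.52
ee_pos: [0.1729, 0.4954, 0.206]
tool_rot: [1.449, 2.787, -0.001]
contact_force: [0.5, -0.1, -0.4]
width: 1.002
grip_force: 0.0
```

>>> step_arm([
  [0,0,0,0,7.07],
  [0,0,0,0,7.07],
  [0,0,0,0,7.07],
  [0,0,0,0,7.07],
  [0,0,0,0,7.07],
])

```text
time: 0.93
ee_pos: [0.1729, 0.4954, 0.206]
tool_rot: [2.227, 2.215, -0.001]
contact_force: [-0.9, 0.1, -0.9]
width: 1.001
grip_force: 0.0
```

>>> step_arm([
  [0,-0.03,0.013,0,0],
  [0,-0.03,0.013,0,0],
  [0,-0.03,0.013,0,0],
  [0,-0.03,0.013,0,0],
  [0,-0.03,0.013,0,0],
])

```text
time: 1.35
ee_pos: [0.2382, 0.3441, 0.206]
tool_rot: [2.219, 2.223, -0.001]
contact_force: [-0.2, -0.5, 0.3]
width: 1.004
grip_force: 0.0
```

>>> step_arm([
  [0,-0.03,0.013,0,0],
  [0,-0.03,0.013,0,0],
  [0,-0.03,0.013,0,0],
  [0,-0.03,0.013,0,0],
  [0,-0.03,0.013,0,0],
])

```text
time: 1.77
ee_pos: [0.3033, 0.1942, 0.2063]
tool_rot: [2.22, 2.223, -0.0]
contact_force: [1.1, 0.6, -0.4]
width: 1.004
grip_force: 0.0
```

>>> step_arm([
  [0,-0.03,0.013,0,0],
  [0,-0.03,0.013,0,0],
  [0,-0.03,0.013,0,0],
  [0,-0.03,0.013,0,0],
  [0,-0.03,0.013,0,0],
])

```text
time: 2.18
ee_pos: [0.3686, 0.0442, 0.2064]
tool_rot: [2.22, 2.223, 0.0]
contact_force: [0.9, 0.2, 0.3]
width: 0.998
grip_force: 0.0
```

>>> step_arm([
  [0,-0.03,0.013,0,0],
  [0,-0.03,0.013,0,0],
  [0,-0.03,0.013,0,0],
  [0,-0.03,0.013,0,0],
  [0,-0.03,0.013,0,0],
])

```text
time: 2.6
ee_pos: [0.4337, -0.1058, 0.2062]
tool_rot: [-2.22, -2.222, 0.0]
contact_force: [0.2, 0.6, 0.7]
width: 1.002
grip_force: 0.0
```

>>> step_arm([
  [0,-0.03,0.013,0,0],
  [0,-0.03,0.013,0,0],
  [0,-0.03,0.013,0,0],
  [0,-0.03,0.013,0,0],
  [0,-0.03,0.013,0,0],
])

```text
time: 3.02
ee_pos: [0.4989, -0.2556, 0.206]
tool_rot: [-2.22, -2.222, 0.0]
contact_force: [1.5, 0.3, 0.0]
width: 1.002
grip_force: 0.0
```

>>> step_arm([
  [0,-0.03,0.013,0,0],
  [0,-0.03,0.013,0,0],
  [0,-0.03,0.013,0,0],
  [0,-0.03,0.01,0,0],
  [0,-0.015,0.005,0,0],
])

```text
time: 3.43
ee_pos: [0.5534, -0.392, 0.205]
tool_rot: [-2.221, -2.221, 0.001]
contact_force: [-1.2, 0.4, -0.7]
width: 1.0
grip_force: 0.0
```

>>> step_arm([
  [0,0,0,0.02,5.5],
  [0,0,0,0.02,5.5],
  [0,0,0,0.02,5],
  [0,0,0,0.02,0],
  [0,0,0,0,0],
])

```text
time: 3.85
ee_pos: [0.5508, -0.3876, 0.1217]
tool_rot: [-2.503, -1.888, 0.004]
contact_force: [0.0, 0.8, -0.8]
width: 1.004
grip_force: 0.0
```

Run:
```python
from h import *
s=readout.sense();print(s['ee_pos'],s['tool_rot'])
b=shot('scene');B=b['pixels'][:,:,::-1].copy()
cv2.imwrite('pics/s1.png',cv2.resize(B[60:230,210:400],None,fx=3,fy=3,interpolation=cv2.INTER_CUBIC))
# candidate slim corners prediction
for cx in [(.555,-.39)]:
    Rm=R.from_euler('z',-16,degrees=True).as_matrix()
    for q in ((-.029,-.062),(.029,-.062),(.029,.062),(-.029,.062)):
        w=Rm@[*q,.0]+[*cx,.026]; print((proj(b,w)-[210,60])*3)
```

```text
[ 0.55082668 -0.38764203  0.12174469] [-2.50284915 -1.88755511  0.00356926]
[334.47942683 218.89181465]
[284.40842228 194.86671674]
[200.60314081 254.8946538 ]
[251.53825002 282.06924915]
```

View pics/s1.png

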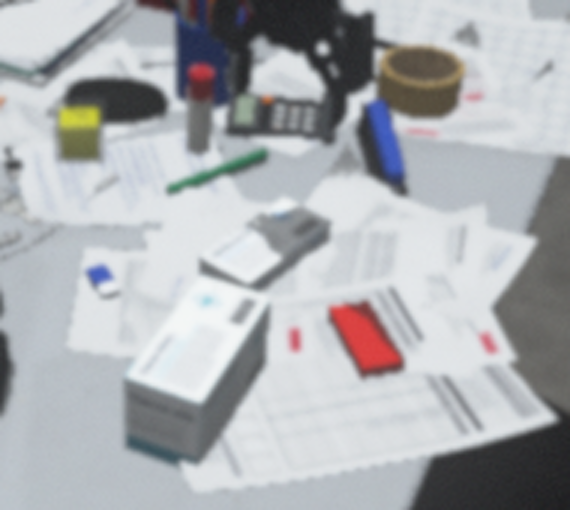

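The crop (3x) shows the slim carton's top corners at about (330,222), (283,198) and (200,258), which match the prediction. The gripper is above it and the thick carton is clear of it. Descending.

>>> step_arm([
  [0,-0.001,0.0045,0.03,0],
  [0,0,0,0.03,0],
  [0,0,0,0.03,0],
  [0,0,0,0.02,0],
  [0,0,0,0.008,0],
], squeeze=30)

```text
time: 4.32
ee_pos: [0.5561, -0.3905, 0.0065]
tool_rot: [-2.505, -1.891, 0.002]
contact_force: [-0.3, -0.4, 0.2]
width: 0.999
grip_force: 0.0
```

>>> step_arm([
  [0,0,0,0.002,0],
  [0.3,0,0,0,0],
  [0.6,0,0,0,0],
  [0.6,0,0,0,0],
  [0.6,0,0,0,0],
])

```text
time: 4.73
ee_pos: [0.5578, -0.3918, 0.0081]
tool_rot: [2.506, 1.891, 0.001]
contact_force: [-0.0, 0.0, -0.7]
width: 0.454
grip_force: 0.0
```

Run:
```python
from h import *
s=readout.sense();print(s['ee_pos'],s['tool_rot'],s['width'],s['grip_force'],s['contact_force'],s['q'])
b=shot('scene');B=b['pixels'][:,:,::-1].copy()
a=shot('top');A=a['pixels'][:,:,::-1].copy()
x=cv2.resize(B[90:230,230:380],None,fx=2.6,fy=2.6,interpolation=cv2.INTER_CUBIC);y=cv2.resize(A[130:270,300:440],None,fx=2.6,fy=2.6,interpolation=cv2.INTER_CUBIC)
cv2.imwrite('pics/s2.png',np.hstack([x,y]))
```

```text
[ 0.55778319 -0.39175658  0.00805246] [2.50607688e+00 1.89062946e+00 1.01181771e-03] 0.454158910895088 0.0 [-0.0144015   0.00711385 -0.71683299] [-6.12247089e-01  6.12635048e-01  6.52720259e-02  1.02100765e+00
 -1.05589668e-04  1.23670019e+00]
```

View pics/s2.png

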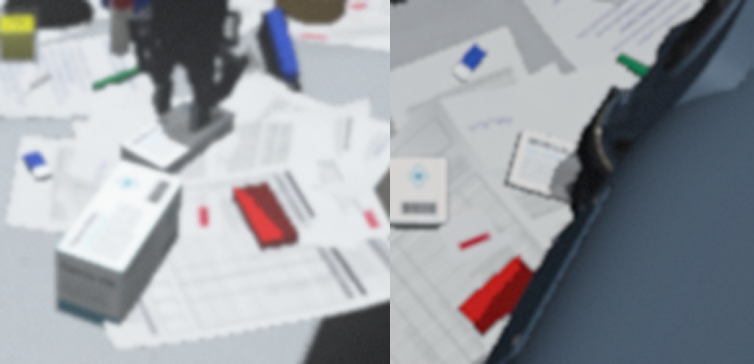

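Run:
```python
from h import *
s=readout.sense();b=np.load('scene0.npy',allow_pickle=True).item()
Rm=R.from_rotvec(s['tool_rot']).as_matrix();print(Rm.round(3))
for back in (0,.01,.02,.03):
  for h in (.019,.029,.0425): print(back,h,[((proj(b,s['ee_pos']+Rm@[0,sg*h,-back])-[230,90])*2.6).round() for sg in(1,-1)])
print(robot.tcp_to_grasp,[k for k in dir(robot) if k[0]!='_'])
```

```text
[[ 0.275  0.962  0.001]
 [ 0.962 -0.275 -0.001]
 [-0.001  0.001 -1.   ]]
0 0.019 [array([164., 133.]), array([192., 147.])]
0 0.029 [array([157., 129.]), array([200., 151.])]
0 0.0425 [array([147., 124.]), array([210., 156.])]
0.01 0.019 [array([165., 125.]), array([193., 140.])]
0.01 0.029 [array([157., 121.]), array([201., 143.])]
0.01 0.0425 [array([147., 116.]), array([211., 149.])]
0.02 0.019 [array([165., 117.]), array([194., 132.])]
0.02 0.029 [array([158., 114.]), array([202., 136.])]
0.02 0.0425 [array([148., 109.]), array([212., 141.])]
0.03 0.019 [array([166., 110.]), array([195., 124.])]
0.03 0.029 [array([158., 106.]), array([202., 128.])]
0.03 0.0425 [array([148., 101.]), array([213., 133.])]
0.0187 ['Unreachable', 'tcp_to_grasp']
```

The left crop shows both fingertips closed over the carton's top face, at about (165,112) and (195,127). That puts the tips about 20 mm behind the TCP at this opening, so I reopen and go lower.

>>> step_arm([
  [0,0,0,-0.01,0],
  [0,0,0,-0.01,0],
  [0,0,0,0,0],
  [0,0,0,0,0],
  [0,0,0,0,0],
])

```text
time: 5.25
ee_pos: [0.5571, -0.3913, 0.0268]
tool_rot: [2.508, 1.892, 0.0]
contact_force: [-0.2, 0.4, 0.0]
width: 0.998
grip_force: 0.0
```

>>> step_arm([
  [0,0,0,0.012,0],
  [0,0,0,0.01,0],
  [0,0,0,0.008,0],
  [0,0,0,0.003,0],
  [0,0,0,0,0],
])

```text
time: 5.67
ee_pos: [0.5561, -0.3906, -0.0081]
tool_rot: [-2.506, -1.891, 0.001]
contact_force: [-0.2, 0.2, -0.1]
width: 0.997
grip_force: 0.0
```

>>> step_arm([
  [0,0,0,0,0],
  [0.15,0,0,0,0],
  [0.25,0,0,0,0],
  [0.35,0,0,0,0],
  [0.35,0,0,0,0],
])

```text
time: 6.08
ee_pos: [0.5572, -0.3914, -0.0057]
tool_rot: [2.507, 1.891, 0.0]
contact_force: [-1.3, -0.0, 4.7]
width: 0.663
grip_force: 31.5
```

>>> step_arm([
  [0.45,0,0,0,0],
  [0.6,0,0,0,0],
  [0.6,0,0,0,0],
])

```text
time: 6.33
ee_pos: [0.5572, -0.3914, -0.0057]
tool_rot: [2.507, 1.891, 0.0]
contact_force: [-1.7, 1.2, 6.3]
width: 0.663
grip_force: 31.7
```

Gripped, with width 0.66 (about 57 mm) and 31 N. Lifting.

>>> step_arm([
  [0.6,0,0,-0.01,0],
  [0.6,0,0,-0.02,0],
  [0.6,0,0,-0.03,0],
  [0.6,0,0,-0.03,0],
  [0.6,0,0,-0.03,0],
], squeeze=40)

```text
time: 6.75
ee_pos: [0.5566, -0.3909, 0.1149]
tool_rot: [-2.507, -1.892, 0.0]
contact_force: [1.7, -0.1, -1.4]
width: 0.653
grip_force: 42.9
```

>>> step_arm([
  [0.6,0,0,-0.03,0],
  [0.6,0,0,-0.03,-4],
  [0.6,0,0,-0.02,-4],
  [0.6,0,0,0,-4],
  [0.6,0,0,0,-4],
])

```text
time: 7.17
ee_pos: [0.5576, -0.3916, 0.1959]
tool_rot: [2.214, 2.224, 0.001]
contact_force: [-0.1, -0.4, -2.2]
width: 0.652
grip_force: 42.9
```

>>> step_arm([
  [0.6,0.015,-0.003,0,0],
  [0.6,0.027,-0.006,0,0],
  [0.6,0.03,-0.007,0,0],
  [0.6,0.03,-0.007,0,0],
  [0.6,0.03,-0.007,0,0],
])

```text
time: 7.58
ee_pos: [0.5261, -0.258, 0.1936]
tool_rot: [-2.221, -2.222, 0.0]
contact_force: [0.3, 0.4, -1.4]
width: 0.653
grip_force: 42.9
```

>>> step_arm([
  [0.6,0.03,-0.007,0,0],
  [0.6,0.03,-0.007,0,0],
  [0.6,0.03,-0.007,0,0],
  [0.6,0.03,-0.007,0,0],
  [0.6,0.03,-0.007,0,0],
])

```text
time: 8.0
ee_pos: [0.4909, -0.1079, 0.1939]
tool_rot: [2.22, 2.222, 0.0]
contact_force: [0.6, -0.1, -2.0]
width: 0.651
grip_force: 42.9
```

>>> step_arm([
  [0.6,0.03,-0.007,0,0],
  [0.6,0.03,-0.007,0,0],
  [0.6,0.03,-0.007,0,0],
  [0.6,0.03,-0.007,0,0],
  [0.6,0.03,-0.007,0,0],
])

```text
time: 8.42
ee_pos: [0.4558, 0.042, 0.194]
tool_rot: [2.22, 2.222, 0.001]
contact_force: [-0.7, 0.3, -1.6]
width: 0.653
grip_force: 42.9
```

>>> step_arm([
  [0.6,0.03,-0.008,0,0],
  [0.6,0.03,-0.008,0,0],
  [0.6,0.02,-0.006,0,0],
  [0.6,0,0,0,0],
  [0.6,0,0,0,0],
])

```text
time: 8.83
ee_pos: [0.434, 0.1216, 0.1938]
tool_rot: [2.217, 2.225, 0.0]
contact_force: [-0.3, -1.0, -0.7]
width: 0.656
grip_force: 42.9
```

>>> step_arm([
  [0.6,0,0.001,0.03,0],
  [0.6,0,0,0.04,0],
  [0.6,0,0,0.03,0],
  [0.6,0,0,0.015,0],
  [0.6,0,0,0.005,0],
])

```text
time: 9.25
ee_pos: [0.4338, 0.1192, 0.0711]
tool_rot: [-2.22, -2.22, 0.006]
contact_force: [-0.6, 0.4, -1.6]
width: 0.655
grip_force: 43.2
```

>>> step_arm([
  [0.6,0,0,0,0],
  [0.6,0,0,0.003,0],
  [0.6,0,0,0,0],
])

```text
time: 9.5
ee_pos: [0.4364, 0.1206, 0.0713]
tool_rot: [2.22, 2.221, 0.002]
contact_force: [-0.3, -0.4, -0.5]
width: 0.65
grip_force: 43.2
```

>>> step_arm([
  [0.6,0,0,0.003,0],
  [0.6,0,0,0,0],
])

```text
time: 9.67
ee_pos: [0.4359, 0.1207, 0.0679]
tool_rot: [2.22, 2.222, 0.001]
contact_force: [-0.9, 0.2, -2.4]
width: 0.65
grip_force: 43.2
```

>>> step_arm([
  [0.6,0,0,0.002,0],
  [0.6,0,0,0,0],
])

```text
time: 9.83
ee_pos: [0.4355, 0.1207, 0.0655]
tool_rot: [2.22, 2.223, 0.0]
contact_force: [-0.5, 0.4, -1.5]
width: 0.655
grip_force: 43.2
```

>>> step_arm([
  [0.6,0,0,0.002,0],
  [0.6,0,0,0,0],
])

```text
time: 10.0
ee_pos: [0.4357, 0.1208, 0.0645]
tool_rot: [2.22, 2.222, 0.001]
contact_force: [-3.6, -1.0, 14.7]
width: 0.656
grip_force: 45.6
```

>>> step_arm([
  [0.6,0,0,0.0015,0],
  [0.6,0,0,0,0],
])

```text
time: 10.17
ee_pos: [0.4363, 0.121, 0.0635]
tool_rot: [2.219, 2.222, 0.003]
contact_force: [-2.7, -1.6, 18.1]
width: 0.656
grip_force: 49.1
```

Contact is at the expected height. I back off slightly and release slowly.

>>> step_arm([
  [0.6,0,0,-0.002,0],
  [0.32,0,0,0,0],
  [0.3,0,0,0,0],
  [0.25,0,0,0,0],
  [0.2,0,0,0,0],
], squeeze=20)

```text
time: 10.58
ee_pos: [0.4354, 0.1207, 0.0637]
tool_rot: [-2.22, -2.223, 0.001]
contact_force: [-0.0, 0.0, 0.2]
width: 0.8
grip_force: 0.0
```

>>> step_arm([
  [0,0,0,0,0],
  [0,0,0,0,0],
  [0,0,0,-0.01,0],
  [0,0,0,-0.03,0],
  [0,0,0,-0.03,0],
])

```text
time: 11.0
ee_pos: [0.4342, 0.1204, 0.1338]
tool_rot: [-2.219, -2.222, 0.005]
contact_force: [0.9, 0.5, 0.2]
width: 1.002
grip_force: 0.0
```

>>> step_arm([
  [0,0,-0.02,-0.03,0],
  [0,0,-0.03,-0.01,0],
  [0,0,-0.03,0,0],
  [0,0,-0.02,0,0],
  [0,0,0,0,0],
])

```text
time: 11.42
ee_pos: [0.3319, 0.1201, 0.1741]
tool_rot: [-2.219, -2.223, 0.002]
contact_force: [-0.4, 0.9, 0.3]
width: 1.005
grip_force: 0.0
```

Run:
```python
from h import *
b=shot('scene');B=b['pixels'][:,:,::-1].copy()
a=shot('top');A=a['pixels'][:,:,::-1].copy()
x=cv2.resize(B[180:384,100:330],None,fx=2,fy=2,interpolation=cv2.INTER_CUBIC)
y=cv2.resize(A[130:334,100:260],None,fx=2,fy=2,interpolation=cv2.INTER_CUBIC)
cv2.imwrite('pics/s3.png',np.hstack([x,y]))
```

```text
(no output)
```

View pics/s3.png

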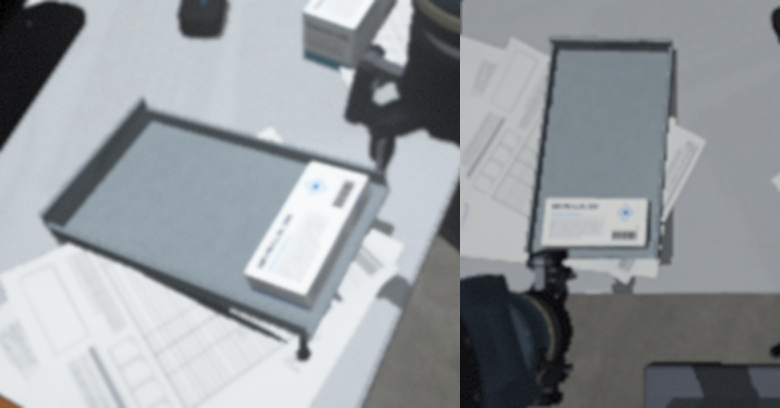

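The carton lies flat across the high end: left crop (310,235), right crop (597,222). It is clear of both walls. Next I turn the hand so the two open fingers span y and push at two points.

>>> step_arm([
  [0.3,0,0,0,-7],
  [0.3,0,0,0,-7],
  [0.3,0,0,0,-7],
  [0.3,0,0,0,-7],
  [0.3,0,0,0,-7],
])

```text
time: 11.93
ee_pos: [0.3367, 0.1207, 0.1737]
tool_rot: [1.441, 2.791, -0.0]
contact_force: [-0.9, 0.2, -0.6]
width: 0.7
grip_force: 0.0
```

>>> step_arm([
  [0.3,0,0,0,-7],
  [0.3,0,0,0,-7],
  [0.3,0,0,0,-7],
  [0.3,0,0,0,-7],
  [0.3,0,0,0,-7],
])

```text
time: 12.35
ee_pos: [0.3367, 0.1207, 0.1737]
tool_rot: [0.535, 3.096, -0.0]
contact_force: [-0.7, -0.5, -0.1]
width: 0.699
grip_force: 0.0
```

>>> step_arm([
  [0.3,0,0,0,-7],
  [0.3,0,0,0,-7],
  [0.3,0,0,0,-6],
  [0.3,-0.015,0,0.02,0],
  [0.3,-0.015,0,0.03,0],
])

```text
time: 12.77
ee_pos: [0.3688, 0.1214, 0.1251]
tool_rot: [-0.003, 3.136, 0.003]
contact_force: [0.1, 0.4, 0.2]
width: 0.7
grip_force: 0.0
```

>>> step_arm([
  [0.3,0,0,0.03,0],
  [0.3,0,0,0.02,0],
  [0.3,0,0,0.01,0],
  [0.3,0,0,0,0],
])

```text
time: 13.1
ee_pos: [0.3648, 0.1201, 0.0615]
tool_rot: [0.001, -3.138, 0.002]
contact_force: [1.2, 0.0, -0.2]
width: 0.7
grip_force: 0.0
```

Run:
```python
from h import *
s=readout.sense();print(s['ee_pos'],s['tool_rot'],s['width'])
Rm=R.from_rotvec(s['tool_rot']).as_matrix();print(Rm.round(3))
b=shot('scene');B=b['pixels'][:,:,::-1].copy()
a=shot('top');A=a['pixels'][:,:,::-1].copy()
x=cv2.resize(B[220:384,170:330],None,fx=3,fy=3,interpolation=cv2.INTER_CUBIC)
y=cv2.resize(A[200:364,120:220],None,fx=3,fy=3,interpolation=cv2.INTER_CUBIC)
cv2.imwrite('pics/s4.png',np.hstack([x,y]))
for h in (.03,.045):
  for sg in (1,-1):
    print(h*sg,[((proj(b,s['ee_pos']+np.array([.011,sg*h,bk]))-[170,220])*3).round().tolist() for bk in (0,.01,.02)])
print('edge',[((proj(b,[.396,y,.0725])-[170,220])*3).round().tolist() for y in(.197,.043)])
```

```text
[0.3648161  0.12006318 0.06152561] [ 9.39544626e-04 -3.13751390e+00  2.41502472e-03] 0.6998282462620833
[[-1.    -0.001 -0.004]
 [-0.001  1.    -0.002]
 [ 0.004 -0.002 -1.   ]]
0.03 [[334.0, 324.0], [334.0, 316.0], [335.0, 307.0]]
-0.03 [[375.0, 237.0], [376.0, 228.0], [377.0, 218.0]]
0.045 [[323.0, 348.0], [323.0, 339.0], [324.0, 331.0]]
-0.045 [[384.0, 216.0], [386.0, 207.0], [387.0, 198.0]]
edge [[263.0, 374.0], [374.0, 152.0]]
```

View pics/s4.png

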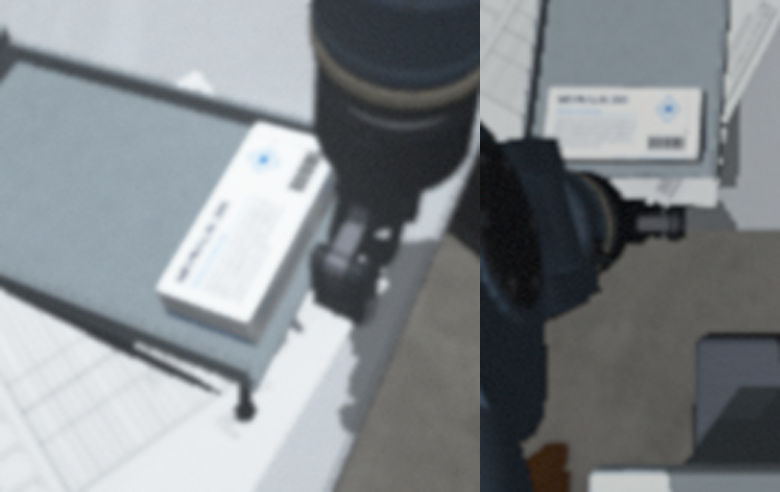

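The near finger's tip sits at about crop (318-350, 290-322), so it is still near the carton's top edge. I drop 8 mm and creep forward to contact.

>>> step_arm([
  [0.3,0,0,0.005,0],
  [0.3,0,0,0.004,0],
  [0.3,-0.008,0,0,0],
  [0.3,-0.008,0,0,0],
  [0.3,0,0,0,0],
])

```text
time: 13.62
ee_pos: [0.384, 0.1211, 0.0555]
tool_rot: [-0.001, 3.139, 0.001]
contact_force: [0.7, -0.1, -0.3]
width: 0.701
grip_force: 0.0
```

>>> step_arm([
  [0.3,-0.007,0,0,0],
  [0.3,-0.007,0,0.001,0],
  [0.3,0,0,0,0],
])

```text
time: 13.87
ee_pos: [0.3973, 0.1209, 0.054]
tool_rot: [-0.001, 3.14, 0.0]
contact_force: [1.1, -0.3, 0.2]
width: 0.697
grip_force: 0.0
```

>>> step_arm([
  [0.3,-0.005,0,0.0015,0],
  [0.3,-0.007,0,0.0015,0],
  [0.3,-0.007,0,0.0015,0],
  [0.3,-0.007,0,0.0015,0],
  [0.3,-0.007,0,0.0015,0],
])

```text
time: 14.28
ee_pos: [0.4292, 0.1207, 0.0462]
tool_rot: [0.002, -3.141, 0.0]
contact_force: [-1.0, 0.1, -0.0]
width: 0.698
grip_force: 0.3
```

Run:
```python
from h import *
s=readout.sense();print(s['ee_pos'],s['contact_force'])
b=shot('scene');B=b['pixels'][:,:,::-1].copy()
a=shot('top');A=a['pixels'][:,:,::-1].copy()
x=cv2.resize(B[220:384,150:310],None,fx=3,fy=3,interpolation=cv2.INTER_CUBIC)
y=cv2.resize(A[180:344,120:220],None,fx=3,fy=3,interpolation=cv2.INTER_CUBIC)
cv2.imwrite('pics/s5.png',np.hstack([x,y]))
```

```text
[0.42918966 0.12068747 0.04617268] [-0.96953574  0.10114122 -0.01146954]
```

View pics/s5.png

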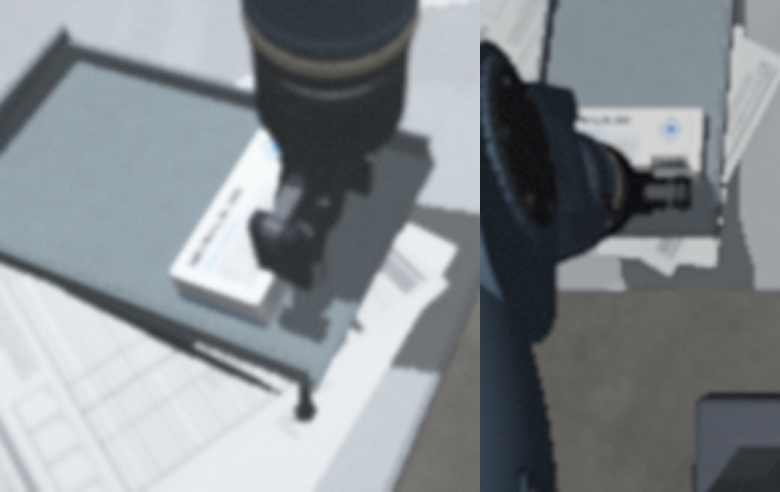

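In the top view the carton's downhill edge moved from row 229 to row 216, about 34 mm, and it stays square. In the scene crop the finger is behind it at (285,270). The push works, so I carry on.

>>> step_arm([
  [0.3,-0.007,0,0.0015,0],
  [0.3,-0.007,0,0.0015,0],
  [0.3,-0.007,0,0.0015,0],
  [0.3,-0.007,0,0.0015,0],
  [0.3,-0.007,0,0.0015,0],
])

```text
time: 14.8
ee_pos: [0.4642, 0.1207, 0.0387]
tool_rot: [-0.002, 3.142, -0.0]
contact_force: [-1.0, -0.0, -0.0]
width: 0.703
grip_force: 0.4
```

>>> step_arm([
  [0.3,-0.007,0,0.0015,0],
  [0.3,-0.007,0,0.0015,0],
  [0.3,-0.007,0,0.0015,0],
  [0.3,-0.007,0,0.0015,0],
  [0.3,-0.007,0,0.0015,0],
])

```text
time: 15.22
ee_pos: [0.4991, 0.1207, 0.0312]
tool_rot: [0.002, -3.142, 0.0]
contact_force: [-0.8, 0.1, 1.7]
width: 0.704
grip_force: 0.5
```

>>> step_arm([
  [0.3,-0.007,0,0.0015,0],
  [0.3,-0.007,0,0.0015,0],
  [0.3,-0.007,0,0.0015,0],
  [0.3,-0.007,0,0.0015,0],
  [0.3,-0.007,0,0.0015,0],
])

```text
time: 15.63
ee_pos: [0.5341, 0.1208, 0.0237]
tool_rot: [0.002, -3.142, 0.0]
contact_force: [-2.2, -0.2, 1.3]
width: 0.703
grip_force: 0.5
```

>>> step_arm([
  [0.3,-0.007,0,0.0015,0],
  [0.3,-0.007,0,0.0015,0],
  [0.3,-0.007,0,0.0015,0],
  [0.3,-0.005,0,0.001,0],
  [0.3,0,0,0,0],
])

```text
time: 16.05
ee_pos: [0.5606, 0.1208, 0.0181]
tool_rot: [-0.001, 3.141, -0.0]
contact_force: [-0.0, -0.9, 0.3]
width: 0.7
grip_force: 0.0
```

>>> step_arm([
  [0.3,-0.005,0,0.001,0],
  [0.3,-0.005,0,0.001,0],
  [0.3,-0.005,0,0.001,0],
  [0.3,-0.005,0,0.001,0],
  [0.3,-0.004,0,0.001,0],
])

```text
time: 16.47
ee_pos: [0.584, 0.1209, 0.0133]
tool_rot: [-0.002, 3.141, -0.0]
contact_force: [-0.7, 0.2, 0.9]
width: 0.699
grip_force: 0.5
```

>>> step_arm([
  [0.3,-0.003,0,0.0006,0],
  [0.3,-0.003,0,0.0006,0],
  [0.3,0,0,0,0],
])

```text
time: 16.72
ee_pos: [0.5901, 0.1209, 0.0121]
tool_rot: [-0.001, 3.141, -0.0]
contact_force: [-0.7, -0.5, 0.4]
width: 0.702
grip_force: 0.0
```

>>> step_arm([
  [0.3,-0.002,0,0.0004,0],
  [0.3,-0.002,0,0.0004,0],
  [0.3,0,0,0,0],
])

```text
time: 16.97
ee_pos: [0.5937, 0.1209, 0.0114]
tool_rot: [-0.002, 3.141, -0.0]
contact_force: [-0.2, 0.5, -0.2]
width: 0.703
grip_force: 0.0
```

>>> step_arm([
  [0.3,-0.002,0,0.0004,0],
  [0.3,0,0,0,0],
])

```text
time: 17.13
ee_pos: [0.5957, 0.1209, 0.011]
tool_rot: [-0.002, 3.141, -0.0]
contact_force: [-0.5, 0.6, -0.4]
width: 0.699
grip_force: 0.0
```

>>> step_arm([
  [0.3,-0.002,0,0.0004,0],
  [0.3,0,0,0,0],
])

```text
time: 17.3
ee_pos: [0.5977, 0.1209, 0.0106]
tool_rot: [-0.002, 3.141, -0.0]
contact_force: [1.2, 0.7, 1.1]
width: 0.699
grip_force: 0.0
```

>>> step_arm([
  [0.3,-0.002,0,0.0004,0],
  [0.3,0,0,0,0],
])

```text
time: 17.47
ee_pos: [0.5997, 0.1209, 0.0102]
tool_rot: [-0.002, 3.141, -0.0]
contact_force: [0.6, -0.3, 0.5]
width: 0.698
grip_force: 0.0
```

>>> step_arm([
  [0.3,-0.002,0,0.0004,0],
  [0.3,0,0,0,0],
])

```text
time: 17.63
ee_pos: [0.6018, 0.1209, 0.0097]
tool_rot: [-0.002, 3.141, -0.0]
contact_force: [-0.3, -0.0, -0.2]
width: 0.704
grip_force: 0.0
```

Run:
```python
from h import *
b=shot('scene');B=b['pixels'][:,:,::-1].copy()
a=shot('top');A=a['pixels'][:,:,::-1].copy()
x=cv2.resize(B[210:350,100:260],None,fx=3,fy=3,interpolation=cv2.INTER_CUBIC)
y=cv2.resize(A[130:270,120:225],None,fx=3,fy=3,interpolation=cv2.INTER_CUBIC)
cv2.imwrite('pics/s6.png',np.hstack([x,y]))
```

```text
(no output)
```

View pics/s6.png

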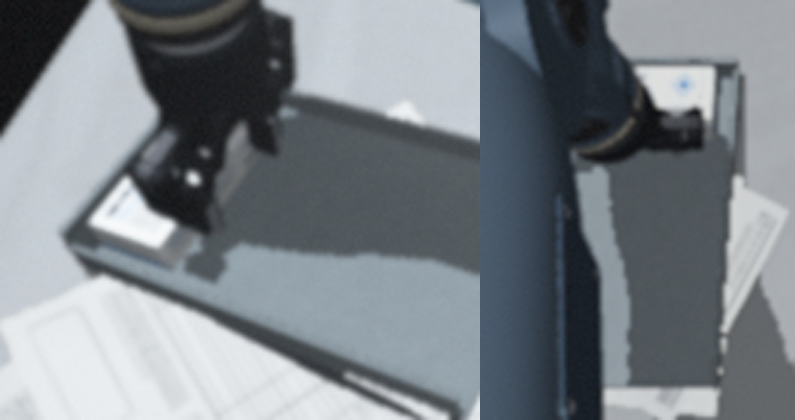

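The carton, at left crop (140,215), is almost at the stop, with its downhill edge near the stop face in the right crop at (680,67). I keep creeping until the force rises.

>>> step_arm([
  [0.3,-0.002,0,0.0004,0],
  [0.3,0,0,0,0],
])

```text
time: 17.9
ee_pos: [0.6028, 0.121, 0.0093]
tool_rot: [0.002, -3.14, -0.0]
contact_force: [-3.9, 1.0, 1.6]
width: 0.694
grip_force: 1.7
```

>>> step_arm([
  [0.3,-0.002,0,0.0004,0],
  [0.3,0,0,0,0],
])

```text
time: 18.07
ee_pos: [0.6032, 0.1211, 0.0089]
tool_rot: [0.002, -3.138, -0.0]
contact_force: [-9.5, 3.6, 7.2]
width: 0.702
grip_force: 5.5
```

>>> step_arm([
  [0.3,-0.002,0,0.0004,0],
  [0.3,0,0,0,0],
])

```text
time: 18.23
ee_pos: [0.6034, 0.1211, 0.0087]
tool_rot: [0.002, -3.135, -0.001]
contact_force: [-16.4, 2.8, 14.9]
width: 0.697
grip_force: 10.1
```

It is home: the force rose steadily to 16 N with the tool stopped. I back straight off uphill, lift clear and check.

>>> step_arm([
  [0.3,0.006,0,-0.0015,0],
  [0.3,0.012,0,-0.004,0],
  [0.3,0.02,0,-0.007,0],
  [0.3,0.02,0,-0.015,0],
  [0.3,0.02,0,-0.03,0],
])

```text
time: 18.65
ee_pos: [0.5269, 0.1202, 0.0639]
tool_rot: [0.001, -3.137, 0.002]
contact_force: [-0.6, -0.2, 1.5]
width: 0.704
grip_force: 0.0
```

>>> step_arm([
  [0.3,0.02,0,-0.03,0],
  [0.3,0.03,0,-0.03,0],
  [0.3,0.03,0,-0.03,0],
  [0.3,0.03,-0.02,-0.02,0],
  [0.3,0.02,-0.03,0,0],
])

```text
time: 19.07
ee_pos: [0.4008, 0.0718, 0.1788]
tool_rot: [-0.006, 3.135, 0.002]
contact_force: [1.4, -0.8, 0.1]
width: 0.699
grip_force: 0.0
```

>>> step_arm([
  [0.3,0.02,-0.035,0,0],
  [0.3,0.01,-0.035,0,0],
  [0.3,0,-0.035,0,0],
  [0.3,0,-0.035,0,0],
  [0.3,0,-0.03,0,0],
])

```text
time: 19.48
ee_pos: [0.3707, -0.1015, 0.1756]
tool_rot: [-0.001, 3.139, -0.002]
contact_force: [1.5, -0.2, -0.6]
width: 0.701
grip_force: 0.0
```

Run:
```python
from h import *
s=readout.sense();print(s['ee_pos'],s['contact_force'],s['time'])
b=shot('scene');B=b['pixels'][:,:,::-1].copy()
a=shot('top');A=a['pixels'][:,:,::-1].copy()
x=cv2.resize(B[150:360,100:330],None,fx=2,fy=2,interpolation=cv2.INTER_CUBIC)
y=cv2.resize(A[135:240,120:225],None,fx=3,fy=3,interpolation=cv2.INTER_CUBIC)
o=np.zeros((420,460+315,3),np.uint8);o[:,:460]=x;o[:315,460:]=y
cv2.imwrite('pics/s7.png',o)
p=a['pixels'].astype(int);m=(p.min(2)>165).astype(np.uint8);m[:,:142]=0;m[:,208:]=0;m[:148]=0;m[200:]=0
k=max(cv2.findContours(m,0,1)[0],key=cv2.contourArea);r=cv2.minAreaRect(k);print(r)
w=np.array([ray(a,*q,.047) for q in cv2.boxPoints(r)]);print(w.round(3),w.mean(0).round(3))
```

```text
[ 0.37069074 -0.10151209  0.17563705] [ 1.45917326 -0.20748648 -0.63752422] 19.4833
((173.0, 161.5), (19.0, 48.0), 90.0)
[[0.668 0.186 0.047]
 [0.668 0.061 0.047]
 [0.618 0.06  0.047]
 [0.618 0.184 0.047]] [0.643 0.123 0.047]
```

View pics/s7.png

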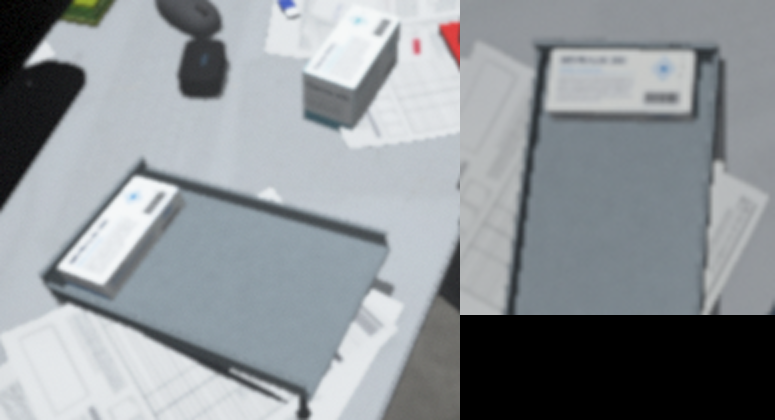

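The carton lies flat and square against the back stop: left crop (120,235), right crop (620,80). The thick carton is undisturbed and the arm is clear. Handing in.

```bash
python3 -c "
from workcell import order
print(order.close_job())"
```

```text
the job is handed in; nothing more can be done
None
```

The slim carton was laid across the tray's high end, released, and pushed down until its long side sat square against the back stop; the thick carton was not moved, and the job is handed in at about 19.6 s.

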